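# Snap the chisels into the clip rack

## Task

Put the three chisels away in the clip rack: lay the red and the blue one from the mat into the clips of their own colour, handle in the clips and blade to the black stripe, and press all three handles down (the yellow one already lies loose in its clips) until each has snapped fully home in both of its clips. Don't drop or throw the chisels, and leave the glue bottle, the drill and the wooden offcut where they are.

Things in the scene. Friction and masses are not known exactly. Their poses are not given: they have to be found in the camera images.
- red_mid (a point): centre of the red chisel handle, half-way along it, on its axis. Handle: round, 18 mm in diameter, 130 mm long. x runs along the chisel towards the blade tip. It starts lying on the rubber mat.
- red_home (a point): where the centre of the red handle must end: 39 mm over the bench, 29 mm over the rack board. x runs along the clipped chisel towards the black stripe, y across, z up. The two red-footed clips are centred at x = -40 and +40 mm, each 18 mm long; between them (62 mm) it is open down to the board. A handle merely laid in the mouths has its axis about 17 mm higher.
- blue_mid (a point): centre of the blue chisel handle, half-way along it, on its axis. Handle: round, 18 mm in diameter, 130 mm long. x runs along the chisel towards the blade tip. It starts lying on the rubber mat.
- blue_home (a point): where the centre of the blue handle must end: 39 mm over the bench, 29 mm over the rack board. x runs along the clipped chisel towards the black stripe, y across, z up. The two blue-footed clips are centred at x = -40 and +40 mm, each 18 mm long; between them (62 mm) it is open down to the board. A handle merely laid in the mouths has its axis about 17 mm higher.
- yellow_mid (a point): centre of the yellow chisel handle, half-way along it, on its axis. Handle: round, 18 mm in diameter, 130 mm long. x runs along the chisel towards the blade tip. It starts lying in the mouths of its own two clips, not yet pressed in.
- yellow_home (a point): where the centre of the yellow handle must end: 39 mm over the bench, 29 mm over the rack board. x runs along the clipped chisel towards the black stripe, y across, z up. The two yellow-footed clips are centred at x = -40 and +40 mm, each 18 mm long; between them (62 mm) it is open down to the board. A handle merely laid in the mouths has its axis about 17 mm higher.
- rack: fixed wooden clip rack: board 150 (x) x 220 (y) x 10 mm, origin under its centre; x points to the edge with the black stripe. On it three places 65 mm apart, in any order, each with pads and a tab (away from the stripe) of its colour and two steel spring clips opening upward
- st_red: the red clip place, like the other two; origin on the board, 29 mm under red_home. Each clip has two sprung jaws, 12 mm apart at rest, with flared lips that guide a handle up to 6 mm off line; lips reach 18 mm either side and 21 mm above home. Pressed down between the clips with about 8 to 18 N the handle snaps in and drops 17 mm onto the pads
- mat: fixed black rubber mat, 260 (x) x 230 (y) x 3 mm, origin at its centre on the bench
- glue_mid (a point): middle of a standing glue bottle, 58 mm in diameter, 170 mm tall (this point is 85 mm up): leave alone
- drill: cordless drill standing on its battery, origin at the centre of its underside; 115 (x, chuck to +x) x 75 (y) mm at the base, 190 mm tall, its body and chuck at the top spanning x -65 to +95 mm; 1.2 kg: leave alone
- offcut: wooden offcut lying on the mat between the two chisels, 70 (x) x 22 (y) x 18 mm, origin at the centre of its underside: leave alone
- red_tip (a point): tip of the blade of the red chisel, on its axis, 140 mm from the handle centre
- red_chisel: the red chisel as a whole, 205 mm long, about 140 g, balanced 20 mm from the handle centre towards the blade; origin 9 mm off the axis, beside the handle centre. After the handle: square steel bolster 18 x 18 x 10 mm, flat blade 65 mm long, 20 wide, 4 thick. Dark band at the butt
- blue_tip (a point): tip of the blade of the blue chisel, on its axis, 140 mm from the handle centre
- blue_chisel: the blue chisel as a whole, 205 mm long, about 140 g, balanced 20 mm from the handle centre towards the blade; origin 9 mm off the axis, beside the handle centre. After the handle: square steel bolster 18 x 18 x 10 mm, flat blade 65 mm long, 20 wide, 4 thick. Dark band at the butt
- yellow_tip (a point): tip of the blade of the yellow chisel, on its axis, 140 mm from the handle centre
- yellow_chisel: the yellow chisel as a whole, 205 mm long, about 140 g, balanced 20 mm from the handle centre towards the blade; origin 9 mm off the axis, beside the handle centre. After the handle: square steel bolster 18 x 18 x 10 mm, flat blade 65 mm long, 20 wide, 4 thick. Dark band at the butt
Things that resemble listed ones, but are neither listed nor needed, are in the scene too. There is more than one size of the red_chisel; the one meant has the size given above.

How it is judged:
By the outcome, as a careful person would: the job done as asked, in the order asked, and still so for the second after the job is handed in, with the robot touching nothing.
It also fails if it takes over 72 s, if anything falls off the work surface, if the arm or the gripper's body presses on something with over 40 N, if the wrist force passes 120 N, or if a joint passes its speed limit or range.

## Robot

A 6-joint arm with a two-finger parallel gripper is mounted at the origin on the work surface. World frame = base frame: x ahead of the robot, y to its left, z up, the work surface at z = 0. Lengths are in m, angles in rad, forces in N, time in s.
With the tool pointing down it reaches from about 0.325 to 0.9 m from the base axis. Payload 6.1 kg.
Tool frame: the origin (TCP) lies midway between the tips of the shut fingers; the grasp point (between the pads) lies 19 mm behind it (bot.grip_point_offset is the distance from the TCP to the grasp point, in m); z points along the fingers, y is the line along which they close (so a half turn about z gives the same grasp; the last joint's range is limited). The gripper opens to 87 mm and grips with 3 to 60 N. Pads are 19 mm wide; open, the fingers measure 117 mm over their backs; the gripper's body (75 mm by 190 mm) begins 51 mm behind the grasp point.
Start: joints at [1.096, 0.22, 1.526, -0, 1.395, -0.126], TCP at [0.214, 0.587, 0.223] pointing down, gripper open.
Joint ranges: [-2.98, 2.98], [-0.91, 2.08], [0.09, 2.57], [-1.24, 4.39], [0.2, 2.65], [-2.68, 2.68]. Speed limits (rad/s): [2.57, 2.57, 3.01, 3.14, 3.14, 3.14].

## Interface

Orientations are given as a unit quaternion [x, y, z, w].
In Python, from rig import bot gives the robot as it stands. The module is installed in compiled form; this text tells all that it offers.
- The arm moves only by the tool apply_moves, never from a script. Its argument "steps" is a list that holds one entry, the list of rows, each a list of 7 numbers: the turn, a rotation vector about the tool's x, y, z in units of 2 pi rad (1.0 is 2 pi rad), then the shift along the tool's x, y, z in units of 0.3 m (1.0 is 0.3 m), then the opening, from -1 (shut) to 1 (fully open). In form: [[[rx, ry, rz, dx, dy, dz, hand], ...]]. A call has 1 to 8 rows; each row is the pose to reach, as a shift and turn from the pose commanded when the call began, along the tool's axes at that moment, turning the shorter way round; what a row does not reach only later rows make up. A row lasts 1/8 s, in which the tool goes at most 62.5 mm and 10.7 degrees, less where a joint would pass 70% of its speed; a pose out of reach is approached as far as the arm can. A call with a number of a shift or a turn outside -1 to 1 is refused whole. A call with a gripper value outside its range is refused whole. The fingers move at their own pace and stop on an object; the grip force is fixed at half the most. Time passes only in rows, so rows that repeat a pose let the fingers close. It gives the time, the measured TCP pose, the force, the opening and the grip force at its end, in the units of the state.
- bot.sense(): the state, without advancing time (a new reading comes with each control period).
- bot.camera(name): name is "side" or "top"; returns a dict with "color" (384x512x3 uint8, red, green, blue), "z_map" (384x512 float32, m along the optical axis (not along the pixel's ray), 0 where there is no reading), "fov_y" (degrees; the focal length in pixels is half the picture's height over the tangent of half this angle, whatever the lens; pixels are square), "cx", "cy" (the principal point, pixels), "D" ([k1, k2, p1, p2, k3] as OpenCV has them; the pictures are not rectified), "position" and "rotation" of the camera in the world. Camera axes: x right, y up, looking along -z (the intrinsics and any distortion apply to the point x, -y, -z); pixel columns grow to the right and rows downward; lengths in m; the calibration is good to about 2 mm. A picture is of the moment at which its call begins.
- bot.close_job(): hands the job in; it is judged then, once.
Trained networks look in the newest picture that a camera, given by its name, has taken for a name from the list of things; names that differ only in an ending like _2 or _b are one class to them, and where a whole thing is asked for, a point or a joint stands for the part that bears it (a point fixed in the world has none). Each returns a list of dicts, best first, with "confidence" (0 to 1); they miss things now and then, are a little off and sometimes report something else, mostly with a low value. They report only what shows in the picture. A call takes as long as a camera call. They do not tell look-alikes from the thing itself.
- bot.look_for(query, camera): "point" ([x, y, z] in m, in the coordinates of the camera as it stood for that picture, good to about 4 mm: the middle of the surface that is visible of it).
- bot.spot_point(query, camera): "point" ([x, y, z] in m, in the coordinates of the camera as it stood for that picture, good to about 4 mm: a listed point, or the origin of a listed thing).
The state is a dict: "t": time; "joint_positions": joint angles; "qvel": joint speeds; "effort": joint torques, N m; "position": TCP position; "eef_rot": TCP orientation; "ft_force": force on the tool from outside, world axes, zero at the start; "ft_torque": the same for the moment, N m; "opening": finger opening in m; "gripper_force": force on a finger pad.
Only numpy, scipy, OpenCV 4.12 (cv2) and the standard library are available. Lean on these libraries where they do the work, as an engineer would, in place of code of your own. Each camera call takes 0.05 s, during which the arm holds its last target. There are 200 camera calls.

## Working session

There is one attempt and no reset: what is moved stays moved. The work goes in short steps, Python scripts to look and compute and a tool call to move; the robot and the scene stay as the last step left them, time stands still between calls to the robot, and variables do not carry over. Pictures are saved under pics/ and viewed, at most 10 in all, crops included, and the job is handed in when it is done.

Besides the shell and the picture viewer there is one more tool, called after "Request:" as a command line: name --argument value ..., lists and objects as JSON in quotes. apply_moves: Moves the arm, as the interface text tells. Shifts and turns lie within -1 to 1; 1 stands for 0.3 m of shift or 2 pi rad of turn. Its arguments: {"type":"object","properties":{"steps":{"type":"array","items":{"type":"array","items":{"type":"array","items":{"type":"number","minimum":-1,"maximum":1}}}}},"required":["steps"]}

```bash
mkdir -p pics; cat > h.py <<'E'
import numpy as np, cv2
from scipy.spatial.transform import Rotation as R
from rig import bot
def Rm(r):
    r=np.array(r,float); return r if r.shape==(3,3) else R.from_quat(r).as_matrix()
def shot(n,fn=None):
    c=bot.camera(n)
    if fn: cv2.imwrite('pics/'+fn,c['color'][:,:,::-1])
    return c
def w(c,p): return Rm(c['rotation'])@np.array(p)+np.array(c['position'])
def cloud(c):
    h,wd=c['z_map'].shape; f=h/2/np.tan(np.radians(c['fov_y'])/2)
    K=np.array([[f,0,c['cx']],[0,f,c['cy']],[0,0,1.]])
    u,v=np.meshgrid(np.arange(wd),np.arange(h))
    q=cv2.undistortPoints(np.stack([u,v],-1).reshape(-1,1,2).astype(np.float64),K,np.array(c['D'],float)).reshape(h,wd,2)
    z=c['z_map']; P=np.stack([q[...,0]*z,-q[...,1]*z,-z],-1)
    P=P@Rm(c['rotation']).T+np.array(c['position']); P[z<=0]=np.nan
    return P
E
python3 - <<'E'
from h import *
for n in ['top','side']:
    c=shot(n,n+'1.png'); print(n,np.round(c['position'],3),c['fov_y'],c['D'])
    for q in ['red_mid','red_tip','red_home','blue_mid','blue_tip','blue_home','yellow_mid','yellow_tip','yellow_home','rack','mat','offcut','glue_mid','drill']:
        print(q,[(np.round(w(c,d['point']),3).tolist(),round(d['confidence'],2)) for d in bot.spot_point(q,n)[:3]])
print(bot.sense())
E
```

```text
top [ 0.329 -0.076  1.095] 50.578774719063176 [-0.14127433  0.          0.          0.          0.        ]
red_mid [([0.541, -0.262, 0.012], 0.95), ([0.237, -0.383, 0.011], 0.95), ([0.519, -0.411, 0.006], 0.83)]
red_tip [([0.144, -0.211, 0.011], 0.82), ([0.571, -0.496, 0.004], 0.61), ([0.683, -0.267, 0.014], 0.56)]
red_home [([0.575, 0.271, 0.039], 0.71), ([0.51, -0.136, 0.003], 0.19)]
blue_mid [([0.511, -0.134, 0.013], 0.83)]
blue_tip [([0.652, -0.142, 0.013], 0.71)]
blue_home []
yellow_mid [([0.556, 0.207, 0.056], 0.66), ([0.542, 0.147, 0.043], 0.57), ([0.692, 0.167, 0.053], 0.49)]
yellow_tip [([0.691, 0.17, 0.053], 0.91)]
yellow_home [([0.559, 0.208, 0.041], 0.65)]
rack [([0.561, 0.21, 0.001], 0.86)]
mat [([0.552, -0.199, 0.003], 0.95), ([0.56, 0.208, -0.0], 0.23)]
offcut [([0.511, -0.2, -0.0], 0.5), ([0.558, 0.209, -0.0], 0.46)]
glue_mid [([0.407, -0.002, 0.087], 0.94), ([0.513, -0.201, 0.001], 0.34)]
drill [([0.766, 0.018, 0.001], 0.63)]
side [ 0.003 -1.023  0.738] 44.54103734111606 [-0.16321982  0.          0.          0.          0.        ]
red_mid [([0.54, -0.26, 0.009], 0.
[... 875 characters left out ...]
s': array([ 1.09592817e+00,  2.20388303e-01,  1.52649095e+00, -1.11684524e-05,
        1.39467504e+00, -1.26119044e-01]), 'qvel': array([-2.01881152e-03,  2.66309630e-03, -3.52303430e-05, -1.23132199e-03,
        1.28526256e-03,  1.58899802e-03]), 'effort': array([-6.61818103e-04, -4.94552743e+01, -3.87700725e+01,  6.97620073e-02,
        4.69775288e-02,  2.03943102e-06]), 'position': array([0.21359766, 0.58737424, 0.22254969]), 'eef_rot': array([1.73491247e-01, 9.84835411e-01, 1.66966978e-05, 1.09296995e-05]), 'ft_force': array([-0.3184813 , -0.31816517,  0.17088287]), 'ft_torque': array([2.13875715e-02, 2.34659776e-05, 6.84503709e-02]), 'gripper_force': 0.0, 'opening': 0.08652327472753146}
```

View pics/top1.png

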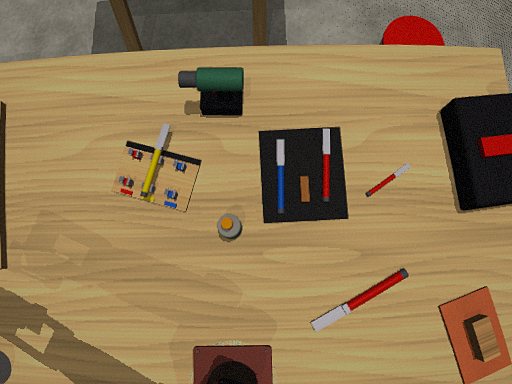

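```bash
python3 - <<'E'
from h import *
from h import shot
c=shot('top'); P=cloud(c); hsv=cv2.cvtColor(c['color'],cv2.COLOR_RGB2HSV)
H,S,V=[hsv[...,i].astype(int) for i in range(3)]
M={'red':((H<8)|(H>172)),'blue':(H>100)&(H<130),'yellow':(H>20)&(H<35)}
for k,m in M.items():
    m=(m&(S>130)&(V>70)).astype(np.uint8)
    n,l,st,ce=cv2.connectedComponentsWithStats(m)
    for i in range(1,n):
        if st[i,4]<25: continue
        Q=P[l==i]; Q=Q[~np.isnan(Q[:,0])]
        if len(Q)<10: continue
        xy=Q[:,:2].astype(np.float32); (cc,sz,a)=cv2.minAreaRect(xy)
        e=np.linalg.svd(xy-xy.mean(0),full_matrices=False)[2][0]
        print(k,ce[i].round(),st[i,4],'c',np.round(cc,4),'sz',np.round(sz,4),'dir',np.degrees(np.arctan2(e[1],e[0])).round(1),'z',np.percentile(Q[:,2],[5,50,95]).round(4))
E
```

```text
red [412.  32.] 1426 c [ 1.2152 -0.7516] sz [0.2525 0.7467] dir -82.3 z [-0.4371 -0.4313 -0.4256]
red [497. 145.] 575 c [ 0.5991 -0.7111] sz [0.0569 0.1075] dir 101.3 z [0.1155 0.1192 0.1222]
red [326. 175.] 275 c [ 0.5448 -0.2619] sz [0.0197 0.1189] dir 176.9 z [0.0056 0.0195 0.023 ]
red [382. 184.] 129 c [ 0.519  -0.4146] sz [0.012  0.0861] dir 123.1 z [0.0055 0.012  0.0158]
red [126. 191.] 44 c [0.5152 0.2884] sz [0.0329 0.01  ] dir -106.5 z [0.0106 0.0141 0.0172]
red [375. 290.] 560 c [ 0.2344 -0.3752] sz [0.0244 0.1647] dir 117.6 z [0.0177 0.0235 0.0274]
red [235. 360.] 1720 c [0.0524 0.002 ] sz [0.2037 0.0976] dir 87.9 z [0.0092 0.0125 0.0157]
blue [179. 166.] 26 c [0.5786 0.1367] sz [0.0099 0.0175] dir 169.3 z [0.0271 0.0298 0.0313]
blue [280. 187.] 258 c [ 0.5161 -0.1364] sz [0.0138 0.116 ] dir 178.1 z [0.0155 0.0193 0.023 ]
blue [170. 194.] 26 c [0.5028 0.1586] sz [0.0148 0.0166] dir 162.5 z [0.0203 0.0295 0.0323]
blue [170. 204.] 43 c [0.4771 0.1633] sz [0.0329 0.009 ] dir 72.3 z [0.0111 0.0144 0.0181]
yellow [151. 170.] 307 c [0.5675 0.2122] sz [0.036  0.1267] dir 164.5 z [0.0137 0.0626 0.0671]
yellow [149. 198.] 54 c [0.4962 0.2255] sz [0.0337 0.014 ] dir -99.2 z [0.0082 0.0132 0.0168]
```

The red chisel on the mat, at pixel (326,165), is the right size: 18 × 130 mm handle. The other two red ones at (385,182) and (360,300) are the wrong size. Blue is at (280,175), the offcut at (305,188), and the rack at (155,175) with places ordered red, yellow, blue from the left and yawed about -16.5°. The bottle is at (229,226) and the drill at (220,88).

```bash
cat > plan.py <<'E'
from h import *
import sys
# usage: plan.py x y z chiselyaw_deg ; prints remaining tool-frame turn z and shift in units
s=bot.sense(); A=R.from_quat(s['eef_rot']); x,y,z,a=map(float,sys.argv[1:5]); a=np.radians(a)
best=None
for k in (0,np.pi):
    X=np.array([-np.cos(a+k),-np.sin(a+k),0]); Z=np.array([0,0,-1.]); T=R.from_matrix(np.stack([X,np.cross(Z,X),Z],1))
    rv=(A.inv()*T).as_rotvec()
    if best is None or np.linalg.norm(rv)<np.linalg.norm(best): best=rv
d=A.inv().apply(np.array([x,y,z])-s['position'])
print('t',s['t'].__round__(2),'pos',s['position'].round(4),'f',s['ft_force'].round(1),'turn',(best/2/np.pi).round(4),'shift',(d/.3).round(4),'open',round(s['opening'],4),'q6',s['joint_positions'][[0,5]].round(2))
E
python3 plan.py .5405 -.261 .1 -3.1
```

```text
t 1.55 pos [0.2136 0.5874 0.2225] f [0.2 1.  0.1] turn [ 0.      0.     -0.0469] shift [-1.9905 -2.2854  0.4083] open 0.0872 q6 [ 1.1  -0.13]
```

Request:
apply_moves --steps '[[[0, 0, -0.02, -0.1, -0.12, 0, 0], [0, 0, -0.047, -0.24, -0.275, 0, 0], [0, 0, -0.047, -0.37, -0.42, 0, 0], [0, 0, -0.047, -0.49, -0.56, 0, 0], [0, 0, -0.047, -0.61, -0.7, 0, 0], [0, 0, -0.047, -0.73, -0.84, 0, 0], [0, 0, -0.047, -0.855, -0.98, 0, 0]]]'

```text
t: 2.42
position: [0.3546, 0.2219, 0.2229]
eef_rot: [0.026, 1.0, 0.0, 0.001]
ft_force: [0.7, 0.6, 0.1]
opening: 0.0442
gripper_force: 0.0
```

```bash
python3 plan.py .5405 -.261 .1 -3.1
```

```text
t 2.42 pos [0.3546 0.2219 0.2229] f [0.7 0.6 0.1] turn [0.0001 0.0002 0.0002] shift [-0.7035 -1.5747  0.4098] open 0.0442 q6 [ 0.37 -1.15]
```

Request:
apply_moves --steps '[[[0, 0, 0, -0.08, -0.15, 0, 0], [0, 0, 0, -0.16, -0.33, 0, 0], [0, 0, 0, -0.24, -0.51, 0, 0], [0, 0, 0, -0.32, -0.69, 0, 0], [0, 0, 0, -0.4, -0.85, 0, 0], [0, 0, 0, -0.47, -0.99, 0, 0]]]'

```text
t: 3.18
position: [0.4797, -0.0829, 0.2228]
eef_rot: [0.027, 1.0, -0.0, 0.0]
ft_force: [0.8, 0.4, 0.5]
opening: 0.0436
gripper_force: 0.0
```

```bash
python3 plan.py .5405 -.261 .006 -3.1
```

```text
t 3.17 pos [ 0.4797 -0.0829  0.2228] f [0.8 0.4 0.5] turn [-0.      0.0001 -0.0001] shift [-0.2343 -0.5816  0.7231] open 0.0436 q6 [-0.33 -1.85]
```

Request:
apply_moves --steps '[[[0, 0, 0, -0.09, -0.2, 0, 0], [0, 0, 0, -0.17, -0.4, 0.1, 0], [0, 0, 0, -0.234, -0.582, 0.25, 0], [0, 0, 0, -0.234, -0.582, 0.42, 0], [0, 0, 0, -0.234, -0.582, 0.55, 0], [0, 0, 0, -0.234, -0.582, 0.55, 0]]]'

```text
t: 3.92
position: [0.5365, -0.2571, 0.0532]
eef_rot: [0.027, 1.0, 0.002, -0.004]
ft_force: [-0.1, 0.2, 1.2]
opening: 0.0438
gripper_force: 0.0
```

```bash
python3 plan.py .5405 -.261 .006 -3.1; python3 -c "
from h import *
c=shot('side','side2.png')
f=192/np.tan(np.radians(c['fov_y'])/2);K=np.array([[f,0,c['cx']],[0,f,c['cy']],[0,0,1.]])
p=(np.array([.5405,-.261,.03])-c['position'])@Rm(c['rotation'])
u=cv2.projectPoints(np.array([[p[0],-p[1],-p[2]]]),np.zeros(3),np.zeros(3),K,np.array(c['D']))[0].ravel();print(u)
x,y=np.clip(u.astype(int)-[100,75],0,[312,234]);cv2.imwrite('pics/s2c.png',cv2.resize(c['color'][y:y+150,x:x+200,::-1],None,fx=3,fy=3))"
```

```text
t 3.92 pos [ 0.5365 -0.2571  0.0532] f [-0.1  0.2  1.2] turn [ 0.0007 -0.0013 -0.    ] shift [-0.0151 -0.0131  0.1571] open 0.0438 q6 [-0.58 -2.1 ]
[312.48252254 243.60584232]
```

View pics/s2c.png

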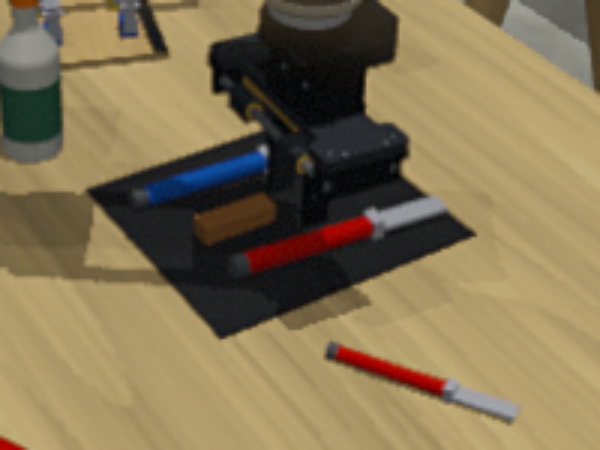

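The crop shows the open fingers near (300,200), hovering above the red handle and clear of the offcut at (235,218). I'll go down and grip.

Request:
apply_moves --steps '[[[0, 0, 0, -0.01, -0.01, 0.05, 0], [0, 0, 0, -0.01, -0.01, 0.1, 0], [0, 0, 0, -0.012, -0.01, 0.14, 0], [0, 0, 0, -0.012, -0.01, 0.152, 0], [0, 0, 0, -0.012, -0.01, 0.152, 0]]]'

```text
t: 4.6
position: [0.5431, -0.2618, 0.0116]
eef_rot: [0.027, 1.0, 0.0, -0.0]
ft_force: [-0.3, -1.2, 0.5]
opening: 0.0436
gripper_force: 0.0
```

```bash
python3 plan.py .5405 -.261 .006 -3.1
```

```text
t 4.6 pos [ 0.5431 -0.2618  0.0116] f [-0.3 -1.2  0.5] turn [ 0.     -0.0001  0.0001] shift [0.0089 0.0023 0.0188] open 0.0436 q6 [-0.58 -2.1 ]
```

Request:
apply_moves --steps '[[[0, 0, 0, 0.008, 0, 0.018, 0], [0, 0, 0, 0.008, 0, 0.018, -0.5], [0, 0, 0, 0.008, 0, 0.018, -1], [0, 0, 0, 0.008, 0, 0.018, -1], [0, 0, 0, 0.008, 0, 0.018, -1]]]'

```text
t: 5.22
position: [0.5411, -0.262, 0.0068]
eef_rot: [0.027, 1.0, -0.0, 0.0]
ft_force: [0.6, -0.8, 0.9]
opening: 0.0171
gripper_force: 30.0
```

```bash
python3 plan.py .5765 .2693 .2 -16.5
```

```text
t 5.22 pos [ 0.5411 -0.262   0.0068] f [ 0.6 -0.8  0.9] turn [-0.      0.0001  0.0373] shift [-0.0235  1.7746 -0.6445] open 0.0171 q6 [-0.58 -2.1 ]
```

Request:
apply_moves --steps '[[[0, 0, 0, 0, 0, -0.08, -1], [0, 0, 0, 0, 0, -0.22, -1], [0, 0, 0, 0, 0, -0.38, -1], [0, 0, 0, 0, 0.05, -0.54, -1], [0, 0, 0, 0, 0.16, -0.66, -1], [0, 0, 0, 0, 0.3, -0.71, -1], [0, 0, 0, 0, 0.46, -0.71, -1], [0, 0, 0, 0, 0.62, -0.71, -1]]]'

```text
t: 6.22
position: [0.5507, -0.0748, 0.2198]
eef_rot: [0.027, 1.0, -0.0, 0.0]
ft_force: [0.4, 1.0, -1.0]
opening: 0.0173
gripper_force: 30.0
```

Request:
apply_moves --steps '[[[0, 0, 0.01, 0, 0.16, 0, -1], [0, 0, 0.02, 0, 0.32, 0, -1], [0, 0, 0.03, 0, 0.48, 0, -1], [0, 0, 0.0373, 0, 0.64, 0, -1], [0, 0, 0.0373, 0, 0.8, 0, -1], [0, 0, 0.0373, -0.01, 0.95, 0, -1], [0, 0, 0.0373, -0.02, 1.0, 0, -1]]]'

```text
t: 7.1
position: [0.5723, 0.2255, 0.2191]
eef_rot: [0.142, 0.99, 0.0, -0.0]
ft_force: [0.9, 0.5, -0.5]
opening: 0.017
gripper_force: 30.0
```

```bash
python3 plan.py .5765 .2693 .09 -16.5;python3 - <<'E'
from h import *
for n in ['top','side']:
    c=shot(n)
    for q in ['red_mid','red_tip','red_home']:
        print(q,[(np.round(w(c,d['point']),3).tolist(),round(d['confidence'],2)) for d in bot.spot_point(q,n)[:3]])
E
```

```text
t 7.1 pos [0.5723 0.2255 0.2191] f [ 0.9  0.5 -0.5] turn [ 0.     -0.0001  0.0005] shift [0.0274 0.1439 0.4305] open 0.017 q6 [ 0.25 -1.04]
red_mid [([0.573, 0.228, 0.221], 0.94), ([0.239, -0.383, 0.009], 0.83), ([0.518, -0.409, 0.007], 0.56)]
red_tip [([0.145, -0.209, 0.01], 0.82), ([0.707, 0.188, 0.226], 0.8), ([0.575, -0.497, 0.006], 0.66)]
red_home [([0.577, 0.27, 0.041], 0.56)]
red_mid [([0.524, -0.41, 0.005], 0.93), ([0.706, 0.184, 0.224], 0.68), ([0.573, 0.221, 0.222], 0.61)]
red_tip [([0.15, -0.217, 0.01], 0.65), ([0.704, 0.185, 0.228], 0.58), ([0.576, -0.5, 0.006], 0.56)]
red_home [([0.576, 0.27, 0.039], 0.6), ([0.562, 0.208, 0.037], 0.43)]
```

Request:
apply_moves --steps '[[[0, 0, 0, 0.02, 0.1, 0.03, -1], [0, 0, 0, 0.0274, 0.144, 0.13, -1], [0, 0, 0, 0.0274, 0.144, 0.26, -1], [0, 0, 0, 0.0274, 0.144, 0.38, -1], [0, 0, 0, 0.0274, 0.144, 0.45, -1], [0, 0, 0, 0.0274, 0.144, 0.48, -1], [0, 0, 0, 0.0274, 0.144, 0.48, -1]]]'

```text
t: 8.38
position: [0.5776, 0.2667, 0.0759]
eef_rot: [0.144, 0.99, 0.0, 0.0]
ft_force: [-0.2, -0.5, -1.2]
opening: 0.017
gripper_force: 30.0
```

```bash
python3 plan.py .5765 .2693 .0335 -16.5
```

```text
t 8.38 pos [0.5776 0.2667 0.0759] f [-0.2 -0.5 -1.2] turn [ 0.  0. -0.] shift [0.0062 0.0073 0.1413] open 0.017 q6 [ 0.31 -0.97]
```

Request:
apply_moves --steps '[[[0, 0, 0, 0.006, 0.007, 0.03, -1], [0, 0, 0, 0.006, 0.007, 0.06, -1], [0, 0, 0, 0.006, 0.007, 0.08, -1], [0, 0, 0, 0.006, 0.007, 0.085, -1]]]'

```text
t: 8.88
position: [0.5759, 0.2695, 0.05]
eef_rot: [0.143, 0.99, -0.0, -0.0]
ft_force: [-2.9, -1.1, 4.3]
opening: 0.0173
gripper_force: 30.0
```

Request:
apply_moves --steps '[[[0, 0, 0, 0, 0, 0.02, -1], [0, 0, 0, 0, 0, 0.035, -1], [0, 0, 0, 0, 0, 0.05, -1], [0, 0, 0, 0, 0, 0.06, -1], [0, 0, 0, 0, 0, 0.06, -1]]]'

```text
t: 9.5
position: [0.5773, 0.2691, 0.0336]
eef_rot: [0.143, 0.99, -0.0, 0.001]
ft_force: [-1.1, -3.0, 9.7]
opening: 0.0167
gripper_force: 30.0
```

```bash
python3 plan.py .5765 .2693 .0335 -16.5;python3 - <<'E'
from h import *
for n in ['top','side']:
    c=shot(n)
    for q in ['red_mid','red_tip','red_home']:
        print(q,[(np.round(w(c,d['point']),3).tolist(),round(d['confidence'],2)) for d in bot.spot_point(q,n)[:3]])
E
```

```text
t 9.5 pos [0.5773 0.2691 0.0336] f [-1.1 -3.   9.7] turn [0.     0.0003 0.    ] shift [0.0027 0.     0.0005] open 0.0167 q6 [ 0.31 -0.97]
red_mid [([0.238, -0.383, 0.011], 0.71), ([0.518, -0.41, 0.006], 0.61), ([0.578, 0.273, 0.008], 0.5)]
red_tip [([0.711, 0.23, 0.038], 0.8), ([0.651, -0.144, 0.013], 0.7), ([0.147, -0.209, 0.014], 0.6)]
red_home [([0.574, 0.268, 0.038], 0.56), ([0.711, 0.227, 0.037], 0.4)]
red_mid [([0.238, -0.387, 0.011], 0.8), ([0.577, 0.269, 0.034], 0.68), ([0.52, -0.408, 0.003], 0.56)]
red_tip [([0.148, -0.215, 0.01], 0.82), ([0.577, -0.499, 0.006], 0.72), ([0.709, 0.23, 0.04], 0.57)]
red_home [([0.559, 0.207, -0.002], 0.59), ([0.575, 0.268, 0.037], 0.48)]
```

Request:
apply_moves --steps '[[[0, 0, 0, 0, 0, 0, 0], [0, 0, 0, 0, 0, 0, 0], [0, 0, 0, 0, 0, -0.06, 0], [0, 0, 0, 0, 0, -0.13, -0.5], [0, 0, 0, 0, 0, -0.13, -1], [0, 0, 0, 0, 0, -0.13, -1], [0, 0, 0, 0, 0, -0.13, -1]]]'

```text
t: 10.78
position: [0.5755, 0.2692, 0.0703]
eef_rot: [0.143, 0.99, -0.0, -0.001]
ft_force: [0.2, 0.2, 0.1]
opening: 0.0113
gripper_force: 0.0
```

```bash
python3 plan.py .5765 .2693 .048 -16.5;python3 - <<'E'
from h import *
c=shot('top');P=cloud(c); hsv=cv2.cvtColor(c['color'],cv2.COLOR_RGB2HSV)
d=np.array([np.cos(np.radians(-16.5)),np.sin(np.radians(-16.5))]);n=np.array([-d[1],d[0]])
for nm,h in [('red',(.5765,.2693)),('yellow',(.558,.207))]:
    Q=P[...,:2]-np.array(h); a=Q@d; b=Q@n
    for lo in range(-70,145,15):
        m=(a>lo/1e3)&(a<(lo+15)/1e3)&(abs(b)<.004); z=P[...,2][m]; 
        print(nm,lo,(np.median(z)*1e3).round(1) if m.sum() else None,m.sum(),end=' | ')
    print()
E
```

```text
t 10.78 pos [0.5755 0.2692 0.0703] f [0.2 0.2 0.1] turn [-0.0001 -0.0002  0.    ] shift [-0.0031  0.0014  0.0744] open 0.0113 q6 [ 0.31 -0.97]
red -70 29.7 26 | red -55 421.7 107 | red -40 443.4 72 | red -25 452.3 47 | red -10 455.4 37 | red 5 453.7 28 | red 20 448.2 23 | red 35 440.7 5 | red 50 48.4 17 | red 65 45.4 20 | red 80 2.2 27 | red 95 4.8 27 | red 110 38.6 28 | red 125 21.0 24 | red 140 -0.2 15 | 
yellow -70 31.7 30 | yellow -55 64.9 26 | yellow -40 67.5 32 | yellow -25 182.3 77 | yellow -10 389.5 96 | yellow 5 413.6 176 | yellow 20 62.2 40 | yellow 35 64.2 16 | yellow 50 61.6 28 | yellow 65 56.8 23 | yellow 80 29.0 30 | yellow 95 53.4 30 | yellow 110 2.7 29 | yellow 125 4.3 28 | yellow 140 -0.4 13 |
```

Request:
apply_moves --steps '[[[0, 0, 0, 0, 0, 0.04, -1], [0, 0, 0, 0, 0, 0.06, -1], [0, 0, 0, 0, 0, 0.072, -1], [0, 0, 0, 0, 0, 0.082, -1], [0, 0, 0, 0, 0, 0.086, -1], [0, 0, 0, 0, 0, 0.086, -1]]]'

```text
t: 11.58
position: [0.576, 0.2705, 0.048]
eef_rot: [0.143, 0.99, 0.001, -0.0]
ft_force: [-8.5, 0.6, 17.4]
opening: 0.0004
gripper_force: 8.5
```

Request:
apply_moves --steps '[[[0, 0, 0, 0, 0, -0.1, -1], [0, 0, 0, 0, 0, -0.26, -0.5], [0, 0, 0, 0, -0.04, -0.42, 0], [0, 0, 0, 0, -0.16, -0.56, 0], [0, 0, -0.01, 0, -0.34, -0.58, 0], [0, 0, -0.02, 0, -0.52, -0.58, 0], [0, 0, -0.03, 0, -0.7, -0.58, 0], [0, 0, -0.038, 0, -0.88, -0.58, 0]]]'

```text
t: 12.58
position: [0.5006, 0.0147, 0.2194]
eef_rot: [0.023, 1.0, -0.0, 0.0]
ft_force: [0.2, -0.5, -0.0]
opening: 0.0432
gripper_force: 0.0
```

```bash
python3 plan.py .511 -.135 .006 -2.8;python3 - <<'E'
from h import *
for n in ['top','side']:
    c=shot(n)
    for q in ['blue_mid','blue_tip','red_tip']:
        print(q,[(np.round(w(c,d['point']),3).tolist(),round(d['confidence'],2)) for d in bot.spot_point(q,n)[:3]])
E
```

```text
t 12.57 pos [0.5006 0.0147 0.2194] f [ 0.2 -0.5 -0. ] turn [-0.      0.0001  0.0003] shift [-0.0574 -0.4968  0.7115] open 0.0432 q6 [-0.13 -1.65]
blue_mid [([0.513, -0.137, 0.014], 0.62)]
blue_tip [([0.652, -0.141, 0.012], 0.71), ([0.511, -0.134, 0.015], 0.36)]
red_tip [([0.144, -0.208, 0.012], 0.96), ([0.576, -0.494, 0.005], 0.68)]
blue_mid [([0.511, -0.135, 0.011], 0.95), ([0.558, 0.207, -0.001], 0.3)]
blue_tip [([0.655, -0.139, 0.011], 0.92)]
red_tip [([0.575, -0.501, 0.006], 0.72), ([0.148, -0.217, 0.01], 0.65), ([0.712, 0.231, 0.038], 0.52)]
```

Request:
apply_moves --steps '[[[0, 0, 0, -0.025, -0.18, 0, 0], [0, 0, 0, -0.045, -0.35, 0.06, 0], [0, 0, 0, -0.055, -0.47, 0.18, 0], [0, 0, 0, -0.057, -0.497, 0.34, 0], [0, 0, 0, -0.057, -0.497, 0.48, 0], [0, 0, 0, -0.057, -0.497, 0.57, 0], [0, 0, 0, -0.057, -0.497, 0.59, 0], [0, 0, 0, -0.057, -0.497, 0.59, 0]]]'

```text
t: 13.98
position: [0.5115, -0.133, 0.0426]
eef_rot: [0.024, 1.0, -0.0, 0.0]
ft_force: [0.6, 0.9, 0.7]
opening: 0.0435
gripper_force: 0.0
```

```bash
python3 plan.py .511 -.135 .006 -2.8
```

```text
t 13.97 pos [ 0.5115 -0.133   0.0426] f [0.6 0.9 0.7] turn [-0.      0.      0.0002] shift [ 0.0014 -0.0068  0.1218] open 0.0435 q6 [-0.4  -1.93]
```

Request:
apply_moves --steps '[[[0, 0, 0, 0, -0.007, 0.05, 0], [0, 0, 0, 0, -0.007, 0.09, 0], [0, 0, 0, 0, -0.007, 0.115, 0], [0, 0, 0, 0, -0.007, 0.121, 0], [0, 0, 0, 0, -0.007, 0.121, -0.5], [0, 0, 0, 0, -0.007, 0.121, -1], [0, 0, 0, 0, -0.007, 0.121, -1], [0, 0, 0, 0, -0.007, 0.121, -1]]]'

```text
t: 14.98
position: [0.5111, -0.1358, 0.0063]
eef_rot: [0.025, 1.0, -0.0, 0.0]
ft_force: [-0.3, 0.1, 2.1]
opening: 0.0171
gripper_force: 30.0
```

```bash
python3 plan.py .5395 .1445 .22 -16.5
```

```text
t 14.97 pos [ 0.5111 -0.1358  0.0063] f [-0.3  0.1  2.1] turn [-0.      0.0001  0.038 ] shift [-0.0492  0.9376 -0.7126] open 0.0171 q6 [-0.41 -1.93]
```

Request:
apply_moves --steps '[[[0, 0, 0, 0, 0, -0.08, -1], [0, 0, 0, 0, 0, -0.22, -1], [0, 0, 0, 0, 0, -0.38, -1], [0, 0, 0, 0, 0.03, -0.54, -1], [0, 0, 0, -0.01, 0.12, -0.67, -1], [0, 0, 0.01, -0.02, 0.26, -0.712, -1], [0, 0, 0.02, -0.03, 0.42, -0.712, -1], [0, 0, 0.03, -0.04, 0.58, -0.712, -1]]]'

```text
t: 15.98
position: [0.5312, 0.039, 0.2197]
eef_rot: [0.12, 0.993, 0.0, 0.0]
ft_force: [0.8, -1.2, -1.5]
opening: 0.0171
gripper_force: 30.0
```

```bash
python3 plan.py .5395 .1445 .076 -16.5
```

```text
t 15.97 pos [0.5312 0.039  0.2197] f [ 0.8 -1.2 -1.5] turn [0.     0.     0.0076] shift [0.0571 0.3482 0.4789] open 0.0171 q6 [-0.07 -1.41]
```

Request:
apply_moves --steps '[[[0, 0, 0.0076, 0.03, 0.14, 0, -1], [0, 0, 0.0076, 0.045, 0.26, 0.02, -1], [0, 0, 0.0076, 0.055, 0.33, 0.12, -1], [0, 0, 0.0076, 0.057, 0.348, 0.26, -1], [0, 0, 0.0076, 0.057, 0.348, 0.38, -1], [0, 0, 0.0076, 0.057, 0.348, 0.46, -1], [0, 0, 0.0076, 0.057, 0.348, 0.479, -1], [0, 0, 0.0076, 0.057, 0.348, 0.479, -1]]]'

```text
t: 16.98
position: [0.5394, 0.1431, 0.076]
eef_rot: [0.142, 0.99, -0.0, -0.0]
ft_force: [0.1, -0.4, -1.3]
opening: 0.0171
gripper_force: 30.0
```

```bash
python3 plan.py .5395 .1445 .0335 -16.5;python3 - <<'E'
from h import *
for n in ['top','side']:
    c=shot(n)
    for q in ['blue_mid','blue_tip','blue_home']:
        print(q,[(np.round(w(c,d['point']),3).tolist(),round(d['confidence'],2)) for d in bot.spot_point(q,n)[:3]])
E
```

```text
t 16.98 pos [0.5394 0.1431 0.076 ] f [ 0.1 -0.4 -1.3] turn [-0.     -0.      0.0004] shift [0.0009 0.0048 0.1418] open 0.0171 q6 [ 0.12 -1.17]
blue_mid [([0.51, -0.202, -0.002], 0.57)]
blue_tip [([0.675, 0.102, 0.083], 0.65)]
blue_home []
blue_mid [([0.538, 0.143, 0.083], 0.58)]
blue_tip [([0.676, 0.104, 0.079], 0.78)]
blue_home [([0.541, 0.143, 0.039], 0.66)]
```

Request:
apply_moves --steps '[[[0, 0, 0, 0, 0.003, 0.03, -1], [0, 0, 0, 0, 0.003, 0.06, -1], [0, 0, 0, 0, 0.003, 0.08, -1], [0, 0, 0, 0, 0.003, 0.086, -1]]]'

```text
t: 17.88
position: [0.5393, 0.1443, 0.0497]
eef_rot: [0.142, 0.99, 0.0, -0.0]
ft_force: [-2.5, 1.3, 2.7]
opening: 0.0171
gripper_force: 30.0
```

Request:
apply_moves --steps '[[[0, 0, 0, 0, 0, 0.02, -1], [0, 0, 0, 0, 0, 0.035, -1], [0, 0, 0, 0, 0, 0.05, -1], [0, 0, 0, 0, 0, 0.06, -1], [0, 0, 0, 0, 0, 0.06, -1]]]'

```text
t: 18.5
position: [0.5408, 0.1439, 0.0332]
eef_rot: [0.142, 0.99, 0.0, 0.001]
ft_force: [-0.2, -1.2, 6.2]
opening: 0.0169
gripper_force: 30.0
```

Release, then press with shut fingers as for red.

Request:
apply_moves --steps '[[[0, 0, 0, 0, 0, 0, 0], [0, 0, 0, 0, 0, 0, 0], [0, 0, 0, 0, 0, -0.06, 0], [0, 0, 0, 0, 0, -0.13, -0.5], [0, 0, 0, 0, 0, -0.13, -1], [0, 0, 0, 0, 0, -0.13, -1], [0, 0, 0, 0, 0, -0.13, -1]]]'

```text
t: 19.38
position: [0.5388, 0.1439, 0.0702]
eef_rot: [0.142, 0.99, -0.0, -0.001]
ft_force: [0.4, 0.8, 0.2]
opening: 0.0118
gripper_force: 0.0
```

Request:
apply_moves --steps '[[[0, 0, 0, 0, 0, 0.04, -1], [0, 0, 0, 0, 0, 0.06, -1], [0, 0, 0, 0, 0, 0.072, -1], [0, 0, 0, 0, 0, 0.082, -1], [0, 0, 0, 0, 0, 0.086, -1], [0, 0, 0, 0, 0, 0.086, -1]]]'

```text
t: 20.12
position: [0.5394, 0.145, 0.0479]
eef_rot: [0.142, 0.99, 0.001, -0.001]
ft_force: [-10.4, 2.4, 21.5]
opening: 0.0004
gripper_force: 10.9
```

```bash
python3 plan.py .558 .207 .08 -16.5
```

```text
t 20.12 pos [0.5394 0.145  0.0479] f [-10.4   2.4  21.5] turn [ 0.0002 -0.0002  0.0005] shift [-0.0012  0.2158 -0.1069] open 0.0004 q6 [ 0.12 -1.17]
```

Request:
apply_moves --steps '[[[0, 0, 0, 0, 0, -0.08, -1], [0, 0, 0, 0, 0.02, -0.17, -1], [0, 0, 0, 0, 0.12, -0.17, -1], [0, 0, 0, 0, 0.214, -0.16, -1], [0, 0, 0, 0, 0.214, -0.13, -1], [0, 0, 0, 0, 0.214, -0.11, -1], [0, 0, 0, 0, 0.214, -0.11, -1]]]'

```text
t: 21.0
position: [0.5566, 0.2045, 0.077]
eef_rot: [0.143, 0.99, -0.001, -0.001]
ft_force: [0.7, -0.8, 0.3]
opening: 0.0007
gripper_force: 0.0
```

```bash
python3 plan.py .558 .207 .065 -16.5
```

```text
t 21.0 pos [0.5566 0.2045 0.077 ] f [ 0.7 -0.8  0.3] turn [-0.0002 -0.0003  0.0003] shift [-0.0022  0.0093  0.0399] open 0.0007 q6 [ 0.22 -1.07]
```

Request:
apply_moves --steps '[[[0, 0, 0, 0, 0.007, 0.02, -1], [0, 0, 0, 0, 0.007, 0.04, -1], [0, 0, 0, 0, 0.007, 0.055, -1], [0, 0, 0, 0, 0.007, 0.07, -1], [0, 0, 0, 0, 0.007, 0.085, -1], [0, 0, 0, 0, 0.007, 0.098, -1], [0, 0, 0, 0, 0.007, 0.106, -1], [0, 0, 0, 0, 0.007, 0.106, -1]]]'

```text
t: 22.0
position: [0.5591, 0.2081, 0.0481]
eef_rot: [0.142, 0.99, 0.001, 0.001]
ft_force: [-3.1, 0.9, 12.7]
opening: 0.0006
gripper_force: 6.0
```

Request:
apply_moves --steps '[[[0, 0, 0, 0, 0, -0.1, -1], [0, 0, 0, 0, 0, -0.26, -1], [0, 0, 0, 0, 0, -0.42, -1], [0, 0, 0, 0.1, 0.05, -0.55, -1], [0, 0, 0, 0.2, 0.2, -0.6, -1], [0, 0, 0, 0.3, 0.4, -0.6, -1], [0, 0, 0, 0.4, 0.6, -0.6, -1], [0, 0, 0, 0.4, 0.75, -0.6, -1]]]'

```text
t: 23.0
position: [0.5046, 0.4596, 0.2258]
eef_rot: [0.141, 0.99, -0.0, -0.001]
ft_force: [0.5, 0.5, -0.5]
opening: 0.0004
gripper_force: 0.0
```

```bash
python3 - <<'E'
from h import *
c=shot('top','top3.png');P=cloud(c)
d=np.array([np.cos(np.radians(-16.5)),np.sin(np.radians(-16.5))]);n=np.array([-d[1],d[0]])
for nm,h in [('red',(.5765,.2693)),('yellow',(.558,.207)),('blue',(.5395,.1445))]:
    Q=P[...,:2]-np.array(h); a=Q@d; b=Q@n
    for lo in range(-60,60,15):
        m=(a>lo/1e3)&(a<(lo+15)/1e3)&(abs(b)<.004); z=P[...,2][m]
        print(nm,lo,(np.median(z)*1e3).round(1) if m.sum() else None,end=' | ')
    print()
for q in ['glue_mid','offcut','drill']: print(q,[np.round(w(c,x['point']),3) for x in bot.spot_point(q,'top')[:1]])
cv2.imwrite('pics/t3c.png',cv2.resize(c['color'][50:240,90:350,::-1],None,fx=3,fy=3))
E
```

```text
red -60 46.1 | red -45 46.9 | red -30 46.0 | red -15 46.7 | red 0 45.3 | red 15 45.3 | red 30 48.5 | red 45 46.9 | 
yellow -60 46.5 | yellow -45 46.8 | yellow -30 46.0 | yellow -15 45.5 | yellow 0 46.3 | yellow 15 46.0 | yellow 30 46.8 | yellow 45 46.7 | 
blue -60 48.1 | blue -45 47.7 | blue -30 45.7 | blue -15 46.8 | blue 0 46.1 | blue 15 46.2 | blue 30 47.0 | blue 45 47.8 | 
glue_mid [array([ 0.405, -0.003,  0.088])]
offcut [array([ 0.512, -0.199,  0.002])]
drill [array([0.768, 0.018, 0.   ])]
```

View pics/t3c.png

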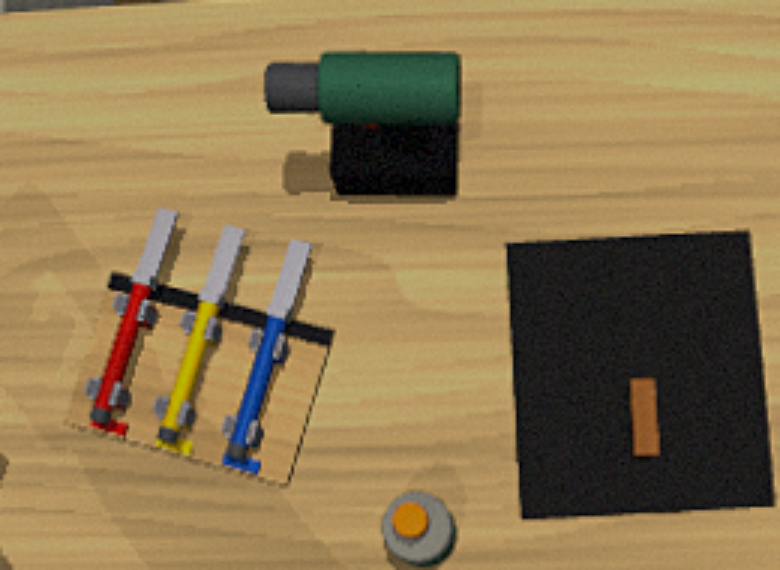

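All three chisels lie level in their own clips with blades at the stripe: red at (120,355), yellow at (190,370) and blue at (260,385). Their tops are at about 47 mm along the whole length. The bottle, drill and offcut haven't moved.

```bash
python3 -c "
from rig import bot
print(bot.close_job())"
```

```text
the job is handed in; nothing more can be done
None
```

The job is handed in at about 23 s: the red, yellow and blue chisels are pressed home in their own clips with blades to the stripe, and the glue bottle, drill and offcut are where they were.

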